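Cover the sample dish and crank it in under the warming lamp

TASK

Put the loose cover on the steel sample dish so that it sits seated and level, then fit the loose crank fully down onto the square shaft of the slide table and wind it clockwise (seen from above), about two turns, until the carriage has gone all the way in under the lamp bridge. Then lift the crank off and lay it back on its blue mat, flat on its underside as it lay before with hub and grip both over the mat, and leave the dish covered. Move the carriage only with the crank, and do not knock over the brown bottle or the beakers.

Things in the scene. Friction and masses are not known exactly. Their poses are not given: they have to be found in the camera images.
- cover_knob (a point): Centre of the black upright knob (24 mm across) of the loose cover, 120 g: an aluminium disc 108 mm across, 4 mm thick, with a round insert beneath (78 mm across, 6 mm deep) on which it stands on the bench. This point is 30 mm above the insert's underside, 24 mm above the disc's seating face, 20 mm above its upper face; the knob's top is 13 mm above it. z: cover's axis.
- cover_seat (a point): Centre of the seating face of the cover's disc (the underside of its edge, which comes to lie on the dish's rim), 24 mm below cover_knob; z: cover's axis.
- dish_rim (a point): Centre of the mouth, at rim height (73 mm above the bench), of the round steel sample dish fixed on the carriage: 99 mm across the rim, about 90 mm inside it, 29 mm deep. Moves with the carriage. x points along the travel, away from the shaft towards the lamp bridge; z is up. With the cover seated, cover_knob is 24 mm above this point.
- slide_table: The slide table, fixed; its place varies. Origin on the bench under the crank shaft, x along the carriage's travel. Grey gear housing round the origin, 84 mm square, top 62 mm high. Dish centre at x = 144 mm at carriage 0. White lamp bridge across it at x = 224 mm: 44 mm along x, 172 mm wide, underside 117 mm and top 150 mm high. Overall x = -50 to 290 mm.
- shaft_seat (a point): On the axis of the upright 20 mm square steel shaft: centre of the upper face of its collar, 68 mm above the bench, where the crank's underside comes to rest. The shaft stands 31 mm above this point, its top 9 mm tapered to 13 mm square. x and y are square to the shaft's flats and turn with it; the crank fits in any of the four positions.
- crank_hub (a point): Centre of the square steel hub (36 x 36 x 36 mm) of the loose crank, 240 g. A 23 mm square socket, parallel to its sides, goes up right through it. x points along the arm from hub to grip (arm 18 mm wide, 12 mm thick, underside level with the hub's); z is up. It lies on its flat underside, 18 mm below this point. Grasp the hub along the crank's y, the two sides clear of the arm.
- crank_socket (a point): Mouth of the crank's square socket: centre of the crank's underside, 18 mm below crank_hub, with the same axes.
- crank_grip (a point): On the axis of the crank's upright round black grip, 70 mm from the hub's axis along the crank's x, 54 mm above the crank's underside. The grip is 23 mm across, from 16 to 92 mm above the underside, and spins freely on its own axis, so it can be held firmly while winding without turning the wrist.
- carriage (a joint): Travel of the carriage in m: 0 to 0.004 at the start, near the shaft; 0.080 at the stop under the lamp bridge. Clockwise turning of the shaft, seen from above, moves it in, 40 mm a turn (two turns for 80 mm). The shaft has 0.2 N m of friction (about 3 N at the grip) and stays where it is left.
- crank_mat: Flat blue mat 190 x 130 x 3 mm fixed to the bench, on the other side of the slide table from the cover; origin at the centre of its underside, x along its length, z up. The crank starts on it and goes back on it.
- bottle_mid (a point): Bystander: middle of a brown glass bottle with a black cap, 58 mm across and 116 mm tall, standing at the back left; z is its axis.
- beaker_mid (a point): Bystander: middle of the larger, whitish plastic beaker, 64 mm across and 78 mm tall, standing at the back right; z is its axis.
Mind the look-alikes: they are no part of the job. What is shaped like the part that bears crank_hub but red is not meant. Leave any pink look-alike of the part that bears cover_knob alone.

How it is judged:
On the way, in this order (a step that is already met when the one before it is completed fails the run):
1. the cover sits on the dish's rim, seated and level (horizontal distance between cover_seat and dish_rim below 0.009 m and z of cover_seat in the frame of dish_rim between -0.004 and 0.004 m and angle between cover_seat's own z axis and vertical below 0.06 rad), for 0.3 s.
2. the crank is fully down on the square shaft, the dish still covered (all of step 1 and horizontal distance between crank_socket and shaft_seat below 0.005 m and z of crank_socket in the frame of shaft_seat below 0.004 m and angle between crank_socket's own z axis and vertical below 0.08 rad), for 0.2 s.
3. the carriage has been wound in to its stop under the lamp with the crank on the shaft (all of step 2 and value of joint carriage above 0.076 m), for 0.1 s.
At the end, for the whole second after the job is handed in: Cover on the dish (within 9 mm of centre, 4 mm of rim height, tilt under 0.06 rad); carriage within 4 mm of its stop under the lamp (joint over 0.076); crank flat on the blue mat (hub and grip axes within its outline, tilt under 0.08 rad) (all of step 1 and value of joint carriage above 0.076 m and x of crank_socket in the frame of crank_mat between -0.095 and 0.095 m and y of crank_socket in the frame of crank_mat between -0.065 and 0.065 m and x of crank_grip in the frame of crank_mat between -0.095 and 0.095 m and y of crank_grip in the frame of crank_mat between -0.065 and 0.065 m and z of crank_socket in the frame of crank_mat below 0.009 m and angle between crank_socket's own z axis and vertical below 0.08 rad); the robot touches nothing.
It fails at once if the carriage moves while the crank is not on the shaft (distance between crank_socket and shaft_seat above 0.04 m and (velocity of joint carriage above 0.01 m/s or velocity of joint carriage below -0.01 m/s)).
It fails at once if the brown bottle is knocked over (angle between bottle_mid's own z axis and vertical above 0.6 rad).
It fails at once if the beaker is knocked over (angle between beaker_mid's own z axis and vertical above 0.6 rad).
It also fails if it takes over 72 s, if anything falls off the work surface, if the arm or the gripper's body presses on something with over 40 N, if the wrist force passes 120 N, or if a joint passes its speed limit or range.

ROBOT

A 6-joint arm with a two-finger parallel gripper is mounted at the origin on a cart in front of the work surface, level with it; the furniture and walls round the work are solid. World frame = base frame: x ahead of the robot, y to its left, z up, the work surface at z = 0. Lengths are in m, angles in rad, forces in N, time in s.
With the tool pointing down it reaches from about 0.375 to 0.925 m from the base axis. Payload 5.7 kg.
Tool frame: the origin (TCP) lies midway between the tips of the shut fingers; the grasp point (between the pads) lies 19 mm behind it; y points along the fingers, x is the direction in which the jaws open and shut, and the axes are right-handed (so a half turn about y gives the same grasp; the last joint's range is limited). The gripper opens to 88 mm and grips with 3 to 60 N. Pads are 20 mm wide; open, the fingers measure 115 mm over their backs; the gripper's body (75 mm by 178 mm) begins 61 mm behind the grasp point.
Start: joints at [-1.352, 0.359, 1.51, -0, 1.272, -0.115], TCP at [0.197, -0.567, 0.223] pointing down, gripper open.
Joint ranges: [-2.97, 2.97], [-1.01, 2.36], [0.21, 2.38], [-0.96, 4.11], [0.2, 2.71], [-2.98, 2.98]. Speed limits (rad/s): [2.39, 2.39, 3.14, 3.14, 3.14, 3.14].

INTERFACE

Orientations are given as a 3x3 rotation matrix whose columns are the frame's x, y, z axes.
In Python, from rig import arm, cams, finder gives the robot as it stands.
- The arm moves only by the tool move_arm, never from a script. Its argument "series" is a list of rows, each a list of 7 numbers: the turn, a rotation vector about the tool's x, y, z in degrees, then the shift along the tool's x, y, z in mm, then the finger opening in mm, from 0 to 87.8. In form: [[wx, wy, wz, tx, ty, tz, fingers], ...]. A call has 1 to 20 rows; each row shifts and turns the commanded pose from where the row before left it, along the tool's axes as they then stand; what a row does not reach is not made up. A row lasts 1/10 s, in which the tool goes at most 50 mm and 8.59 degrees, less where a joint would pass 70% of its speed; a pose out of reach is approached as far as the arm can. A call with a gripper value outside its range is refused whole. The fingers move at their own pace and stop on an object; "newtons" is the grip in N (left out, the last holds). Time passes only in rows, so rows that do not move let the fingers close. It gives the time, the measured TCP pose, the force and the opening at its end, in the units of the state.
- arm.state(): the state, without advancing time (a new reading comes with each control period).
- cams.get_image(name): name is "side" or "top" or "wrist"; returns the picture (480x640x3 uint8, red, green, blue); there is no depth.
- cams.camera_model(name): a dict with "mtx" (3x3 intrinsics, pixels), "R" (3x3) and "t" (3): a world point X has camera coordinates R X + t. Camera axes: x right, y down, z forward; pixel columns grow to the right and rows downward; lengths in m; the calibration is good to about 2 mm. The wrist camera is an equidistant fisheye: a pixel r from the principal point sees the ray r / f radians off the axis. A picture is of the moment at which its call begins: read the wrist's pose just before it. camera_model takes no time and is no camera call; for the wrist camera it gives the pose at the moment of the call.
- arm.close_job(): hands the job in, once; it reports no verdict.
Trained networks look in the newest picture that a camera, given by its name, has taken for a name from the list of things; names that differ only in an ending like _2 or _b are one class to them, and where a whole thing is asked for, a point or a joint stands for the part that bears it (a point fixed in the world has none). Each returns a list of dicts, best first, with "score" (0 to 1); they miss things now and then, are a little off and sometimes report something else, mostly with a low value. They report only what shows in the picture. A call takes as long as a camera call. They do not tell look-alikes from the thing itself.
- finder.boxes_of(camera, target): "xyz" ([x, y, z] in m, in the coordinates of the camera as it stood for that picture, good to about 4 mm: the middle of the surface that is visible of it).
- finder.outline_of(camera, target): "mask" (480x640 bool, what is visible of it).
- finder.place_of(camera, target): "xyz" ([x, y, z] in m, in the coordinates of the camera as it stood for that picture, good to about 4 mm: a listed point, or the origin of a listed thing).
The state is a dict: "time_s": time; "joint_positions": joint angles; "qvel": joint speeds; "joint_efforts": joint torques, N m; "ee_pos": TCP position; "ee_rot": TCP orientation; "ft_force": force on the tool from outside, world axes, zero at the start; "torque": the same for the moment, N m; "opening": finger opening in m.
Only numpy, scipy, OpenCV 4.12 (cv2) and the standard library are available. Lean on these libraries where they do the work, as an engineer would, in place of code of your own. Each camera call takes 0.05 s, during which the arm holds its last target. There are 200 camera calls.

## Working session

There is one attempt and no reset: what is moved stays moved. The work goes in short steps, Python scripts to look and compute and a tool call to move; the robot and the scene stay as the last step left them, time stands still between calls to the robot, and variables do not carry over. Pictures are saved under pics/ and viewed, about 8 in all and at most 12, crops included, and the job is handed in when it is done.

Besides the shell and the picture viewer there is one more tool, called after "Call:" as name([rows], argument=value, ...), one row to a line, values as JSON. move_arm: Moves the arm, as the interface text tells. Its arguments: {"type":"object","properties":{"series":{"type":"array"},"newtons":{"type":"number"}},"required":["series"]}

```bash
mkdir -p pics; cat > h.py <<'E'
import numpy as np, cv2
from rig import arm, cams, finder
def snap(n,name):
    im=cams.get_image(n); cv2.imwrite(f'pics/{name}.png',im[:,:,::-1]); return im
def world(cam,xyz):
    m=cams.camera_model(cam); return np.array(m['R']).T@(np.array(xyz)-np.array(m['t']))
def find(cam,t):
    return [(round(d['score'],2),np.round(world(cam,d['xyz']),4).tolist(),pix(cam,world(cam,d['xyz']))) for d in finder.place_of(cam,t)]
def pix(cam,X):
    m=cams.camera_model(cam); p=np.array(m['R'])@np.array(X)+m['t']
    if cam=='wrist':
        K=np.array(m['mtx']); r=np.hypot(p[0],p[1]); th=np.arctan2(r,p[2]); return [round(float(K[0,0]*th*p[0]/r+K[0,2])),round(float(K[1,1]*th*p[1]/r+K[1,2]))]
    q=np.array(m['mtx'])@p; return [round(float(q[0]/q[2])),round(float(q[1]/q[2]))]
E
python3 - <<'E'
from h import *
a=snap('top','top0');
for t in ['cover_knob','dish_rim','shaft_seat','slide_table','crank_hub','crank_grip','crank_mat','bottle_mid','beaker_mid']: print(t,find('top',t))
b=snap('side','side0')
for t in ['cover_knob','dish_rim','shaft_seat','crank_hub','crank_grip']: print(t,find('side',t))
s=arm.state(); print(s['time_s'],s['ee_pos'],np.round(s['ee_rot'],3))
E
```

```text
cover_knob [(0.89, [0.3063, 0.1979, 0.0263], [222, 300]), (0.8, [0.5042, 0.2721, 0.0334], [199, 239]), (0.47, [0.5067, 0.2699, 0.0106], [201, 238])]
dish_rim [(0.68, [0.641, -0.0221, 0.0727], [288, 193])]
shaft_seat [(0.44, [0.4968, 0.0086, 0.0704], [279, 239])]
slide_table [(0.65, [0.5008, 0.0056, -0.0009], [282, 239]), (0.21, [0.6961, 0.2726, 0.0559], [197, 179])]
crank_hub [(0.61, [0.585, -0.5467, 0.0163], [449, 210]), (0.54, [0.501, -0.2133, 0.0184], [348, 237]), (0.5, [0.339, -0.0995, 0.0244], [314, 288])]
crank_grip [(0.75, [0.5885, -0.616, 0.0551], [474, 207]), (0.64, [0.3264, -0.0334, 0.0543], [294, 293]), (0.52, [0.4358, -0.2352, 0.0593], [357, 257])]
crank_mat [(0.78, [0.4697, -0.2237, -0.0004], [351, 247]), (0.67, [0.5021, -0.2129, 0.0066], [348, 237])]
bottle_mid [(0.53, [0.6928, 0.2712, 0.0552], [197, 180])]
beaker_mid [(0.7, [0.6971, -0.2803, 0.0419], [368, 176])]
cover_knob [(0.97, [0.3, 0.2043, 0.0271], [366, 332]), (0.89, [0.5042, 0.2721, 0.0238], [253, 331])]
dish_rim [(0.86, [0.6439, -0.0236, 0.075], [252, 237])]
shaft_seat [(0.47, [0.4925, 0.0086, 0.0684], [307, 254])]
crank_hub [(0.84, [0.5817, -0.545, 0.0134], [340, 195]), (0.79, [0.3332, -0.0987, 0.0175], [384, 266]), (0.57, [0.5011, -0.212, 0.0173], [332, 237]), (0.43, [0.4642, -0.2215, 0.0037], [346, 243])]
crank_grip [(0.97, [0.3183, -0.032, 0.0503], [385, 266]), (0.77, [0.4351, -0.235, 0.0531], [359, 225])]
0.8 [ 0.19657723 -0.56687856  0.22265983] [[ 0.328 -0.     0.945]
 [-0.945  0.     0.328]
 [-0.    -1.    -0.   ]]
```

View pics/top0.png

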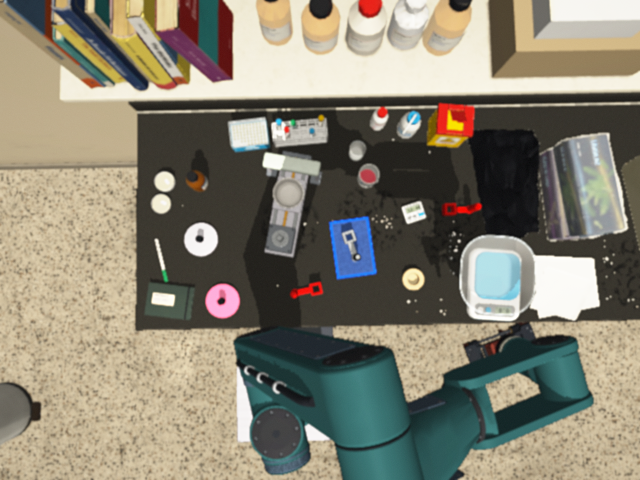

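View pics/side0.png

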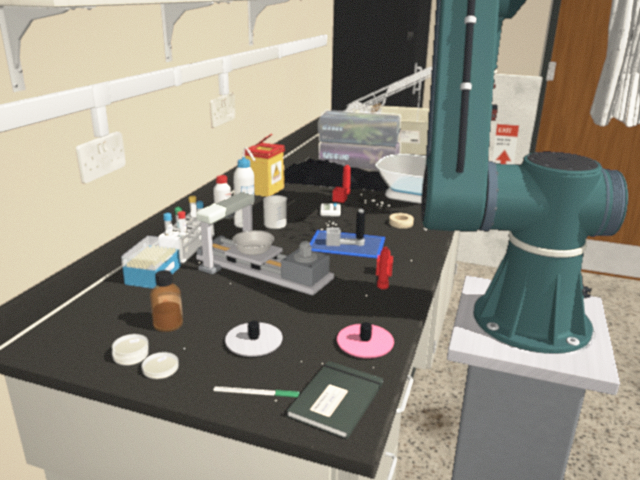

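Candidates. For the cover, the aluminium disc at top-image (200,238) is the one wanted; the pink one at (222,300) is a look-alike. For the crank, the steel one on the blue mat at (348,237)–(357,257) is the one wanted; the red ones at (307,290) and (462,209) are look-alikes. The table runs from the shaft at (280,239) to the dish at (288,193), with the bridge at (291,164).

Call:
move_arm([
  [0, 7.75, 0, 0, 0, 0, 87],
  [0, 7.75, 0, 0, 0, 0, 87],
  [0, 7.75, 0, 0, 0, 0, 87],
  [0, 7.75, 0, 0, 0, 0, 87],
  [0, 0, 0, -42, 0, 15, 87],
  [0, 0, 0, -42, 0, 15, 87],
  [0, 0, 0, -42, 0, 15, 87],
  [0, 0, 0, -42, 0, 15, 87],
  [0, 0, 0, -42, 0, 15, 87],
  [0, 0, 0, -42, 0, 15, 87],
  [0, 0, 0, -42, 0, 15, 87],
  [0, 0, 0, -42, 0, 15, 87],
  [0, 0, 0, -42, 0, 15, 87],
  [0, 0, 0, -42, 0, 15, 87],
  [0, 0, 0, -42, 0, 15, 87],
  [0, 0, 0, 0, 0, 0, 87],
  [0, 0, 0, 0, 0, 0, 87],
])

```text
time_s: 2.5
ee_pos: [0.4533, -0.148, 0.2227]
ee_rot: [[-0.203, -0.0, 0.979], [-0.979, -0.0, -0.203], [0.0, -1.0, -0.0]]
ft_force: [-0.2, 0.3, -0.4]
opening: 0.0867
```

```bash
python3 - <<'E'
from h import *
a=snap('wrist','w1')
for t in ['cover_knob','dish_rim','shaft_seat','crank_hub','crank_grip','crank_mat']: print(t,find('wrist',t))
m=cams.camera_model('wrist'); print(np.round(-np.array(m['R']).T@m['t'],3),np.round(m['R'],2),m['mtx'][0])
E
```

```text
cover_knob [(0.66, [0.5057, 0.267, 0.0236], [10, 245])]
dish_rim [(0.89, [0.6413, -0.0259, 0.0708], [143, 54])]
shaft_seat [(0.73, [0.6433, -0.0228, 0.0728], [138, 53]), (0.71, [0.4981, 0.0056, 0.0634], [151, 211])]
crank_hub [(0.95, [0.4981, -0.2159, 0.0204], [379, 154]), (0.87, [0.5862, -0.5467, 0.0188], [616, 50]), (0.8, [0.3371, -0.1069, 0.018], [306, 320]), (0.61, [0.4985, 0.0036, -0.0011], [177, 199])]
crank_grip [(0.95, [0.4315, -0.2386, 0.0519], [420, 222]), (0.68, [0.3231, -0.0337, 0.057], [241, 360])]
crank_mat [(0.69, [0.4645, -0.2265, -0.0007], [392, 183])]
[ 0.527 -0.166  0.383] [[-0.21 -0.98  0.  ]
 [-0.94  0.2   0.28]
 [-0.27  0.06 -0.96]] [371.64829954   0.         322.44199811]
```

View pics/w1.png

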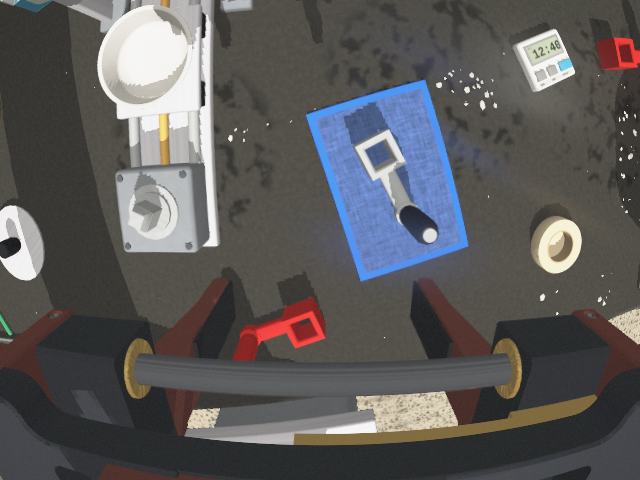

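The wrist picture shows the steel crank, with its hub at (379,154) and black grip at (425,228) on the blue mat. The shaft is at (150,210), turned relative to the housing, and the dish is at (143,54). The aluminium cover is at the left edge (10,245). Next I go above the cover.

Call:
move_arm([
  [0, 0, 0, -42, 0, -4, 87],
  [0, 0, 0, -42, 0, -4, 87],
  [0, 0, 0, -42, 0, -4, 87],
  [0, 0, 0, -42, 0, -4, 87],
  [0, 0, 0, -42, 0, -4, 87],
  [0, 0, 0, -42, 0, -3, 87],
  [0, 0, 0, -42, 0, -3, 87],
  [0, 0, 0, -42, 0, -3, 87],
  [0, 0, 0, -42, 15, -3, 70],
  [0, 0, 0, -42, 25, -2, 70],
  [0, 0, 0, 0, 30, 0, 70],
  [0, 0, 0, 0, 20, 0, 70],
  [0, 0, 0, 0, 0, 0, 70],
  [0, 0, 0, 0, 0, 0, 70],
])

```text
time_s: 4.25
ee_pos: [0.5064, 0.2688, 0.1328]
ee_rot: [[-0.207, -0.001, 0.978], [-0.978, -0.0, -0.207], [0.0, -1.0, -0.001]]
ft_force: [-0.4, 0.6, -0.1]
opening: 0.0699
```

```bash
python3 - <<'E'
from h import *
a=snap('wrist','w2'); cv2.imwrite('pics/w2c.png',a[100:420,160:480,::-1])
print(arm.state()['ee_pos'])
for t in ['cover_knob','cover_seat']: print(t,find('wrist',t))
E
```

```text
[0.50714807 0.26899106 0.13364358]
cover_knob [(0.69, [0.3038, 0.2041, 0.0283], [429, 420]), (0.63, [0.507, 0.2705, 0.0256], [321, 239])]
cover_seat [(0.66, [0.5029, 0.2698, 0.0069], [323, 238]), (0.57, [0.3018, 0.2, 0.0092], [429, 408])]
```

View pics/w2c.png

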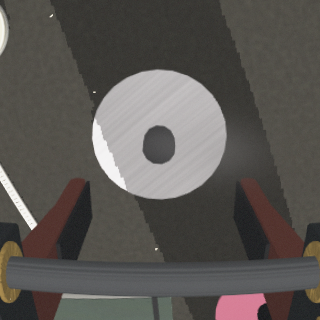

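The crop shows the aluminium disc centred at full-picture pixel (319,234) with its black knob at (318,243). The pink look-alike is well off at the lower right. I'll refine with the disc outline.

```bash
cat >> h.py <<'E'
def wray(px,z):
    "wrist fisheye pixels -> world points on plane z"
    m=cams.camera_model('wrist'); K=np.array(m['mtx']); R=np.array(m['R']); c=-R.T@m['t']
    px=np.atleast_2d(px).astype(float); d=(px-[K[0,2],K[1,2]])/[K[0,0],K[1,1]]; th=np.linalg.norm(d,axis=1,keepdims=True)
    w=np.hstack([d/np.maximum(th,1e-9)*np.sin(th),np.cos(th)])@R
    return c+w*((z-c[2])/w[:,2:])
def go(target):
    s=arm.state(); return np.round(np.array(s['ee_rot']).T@(np.array(target)-s['ee_pos'])*1000,1)
E
python3 - <<'E'
from h import *
im=cv2.imread('pics/w2.png'); 
L=finder.outline_of('wrist','cover_seat')
for o in L[:3]:
    m=o['mask'].astype(np.uint8); c,_=cv2.findContours(m,0,1); c=max(c,key=cv2.contourArea)[:,0]
    P=wray(c,0.010)[:,:2].astype(np.float32); print(o['score'],cv2.minEnclosingCircle(P),cv2.fitEllipse(P))
    print(P.shape, c.min(0),c.max(0))
k=(cv2.cvtColor(im,cv2.COLOR_BGR2GRAY)[200:290,270:370]<70).astype(np.uint8)
n,l,st,ce=cv2.connectedComponentsWithStats(k); print(st,ce)
E
```

```text
0.68 ((0.5044079422950745, 0.27273496985435486), 0.05433083325624466) ((0.5046466588973999, 0.2728903889656067), (0.10593879222869873, 0.10665851831436157), 29.590681076049805)
(371, 2) [253 170] [385 298]
0.65 ((0.30423495173454285, 0.22222015261650085), 0.04024922475218773) ((0.3030911982059479, 0.22756528854370117), (0.053971461951732635, 0.07145531475543976), 139.172607421875)
(162, 2) [375 393] [433 431]
[[   0    0  100   90 8854]
 [  39   27   15    5   26]
 [  52   30    1    1    1]
 [  38   35    1    1    1]
 [  36   54   18    9   43]
 [  47   59    1    1    1]
 [  86   79   14   11   74]] [[49.16726903 44.12965891]
 [44.92307692 28.5       ]
 [52.         30.        ]
 [38.         35.        ]
 [42.97674419 59.37209302]
 [47.         59.        ]
 [94.86486486 85.91891892]]
```

Call:
move_arm([
  [0, 0, 0, -3.3, 20, -3.3, 55],
  [0, 0, 0, 0, 30, 0, 50],
  [0, 0, 0, 0, 30, 0, 50],
  [0, 0, 0, 0, 20, 0, 50],
  [0, 0, 0, 0, 12, 0, 50],
  [0, 0, 0, 0, 6, 0, 50],
  [0, 0, 0, 0, 0, 0, 50],
  [0, 0, 0, 0, 0, 0, 15],
  [0, 0, 0, 0, 0, 0, 15],
  [0, 0, 0, 0, 0, 0, 15],
  [0, 0, 0, 0, 0, 0, 15],
  [0, 0, 0, 0, 0, 0, 15],
  [0, 0, 0, 0, 0, 0, 15],
], newtons=25)

```text
time_s: 5.75
ee_pos: [0.5041, 0.2733, 0.0153]
ee_rot: [[-0.206, 0.001, 0.979], [-0.979, 0.0, -0.206], [-0.0, -1.0, 0.001]]
ft_force: [-0.4, -1.4, 5.1]
opening: 0.0235
```

Call:
move_arm([
  [0, 0, 0, 0, -25, 0, 15],
  [0, 0, 0, 0, -40, 0, 15],
  [0, 0, 0, 0, -45, 0, 15],
  [0, 0, 0, 0, -45, 0, 15],
  [0, 0, 0, 20, 0, 8, 15],
  [0, 0, 0, 34, 0, 14, 15],
  [0, 0, 0, 38, 0, 14, 15],
  [0, 0, 0, 38, 0, 14, 15],
  [0, 0, 0, 38, 0, 14, 15],
  [0, 0, 0, 38, 0, 14, 15],
  [0, 0, 0, 34, 0, 14, 15],
  [0, 0, 0, 22, 0, 10, 15],
  [0, 0, 0, 0, 0, 0, 15],
  [0, 0, 0, 0, 0, 0, 15],
  [0, 0, 0, 0, 0, 0, 15],
])

```text
time_s: 7.25
ee_pos: [0.549, -0.0031, 0.1694]
ee_rot: [[-0.205, -0.001, 0.979], [-0.979, 0.001, -0.205], [-0.001, -1.0, -0.001]]
ft_force: [-0.5, 0.3, 0.1]
opening: 0.0234
```

```bash
python3 - <<'E'
from h import *
a=snap('wrist','w3')
print(arm.state()['ee_pos'],arm.state()['opening'])
for t in ['dish_rim','shaft_seat','cover_knob']: print(t,find('wrist',t))
for o in finder.outline_of('wrist','dish_rim')[:2]:
    m=o['mask'].astype(np.uint8); c,_=cv2.findContours(m,0,1); c=max(c,key=cv2.contourArea)[:,0]
    P=wray(c,0.073)[:,:2].astype(np.float32); print(o['score'],cv2.minEnclosingCircle(P),cv2.fitEllipse(P),c.min(0),c.max(0))
E
```

```text
[ 0.54905478 -0.00290905  0.16949472] 0.023122830005663453
dish_rim [(0.78, [0.6395, -0.0225, 0.0705], [323, 112])]
shaft_seat []
cover_knob [(0.82, [0.547, -0.0063, 0.1778], [330, 311])]
0.98 ((0.6397692561149597, -0.021641932427883148), 0.06185292452573776) ((0.6401811838150024, -0.021466197445988655), (0.10253369808197021, 0.10949380695819855), 76.71488952636719) [249  40] [393 183]
```

View pics/w3.png

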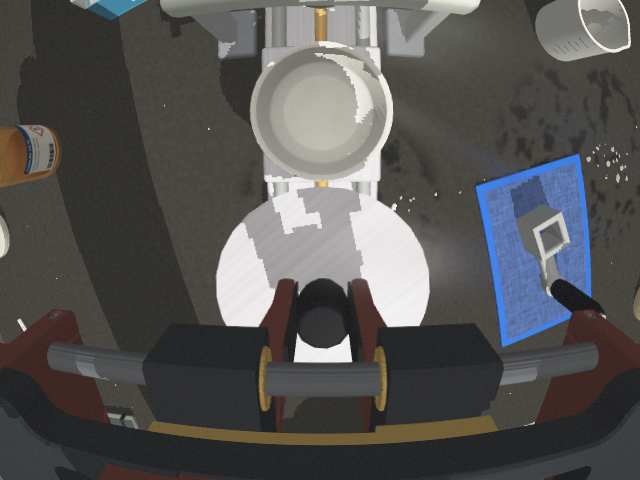

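The wrist picture shows the open dish, with the rim spanning columns 250–393 and rows 42–181. The held cover hangs level, spanning columns 216–429, and the bridge is ahead at the top.

```bash
python3 - <<'E'
from h import *
P=wray([[250,112],[393,112],[321,42],[321,181]],0.073)[:,:2]; print(P.round(4),(P[0]+P[1])/2,(P[2]+P[3])/2,np.linalg.norm(P[0]-P[1]),np.linalg.norm(P[2]-P[3]))
a=cv2.imread('pics/w3.png'); hsv=cv2.cvtColor(a,cv2.COLOR_BGR2HSV)
o=finder.outline_of('wrist','cover_knob')[0]; m=o['mask'].astype(np.uint8); c,_=cv2.findContours(m,0,1); c=max(c,key=cv2.contourArea)[:,0]
c=c[(c[:,1]<300)&((c[:,0]<265)|(c[:,0]>390)|(c[:,1]<230))]
Q=wray(c,0.1645)[:,:2]
from scipy.optimize import least_squares
r=least_squares(lambda p:np.hypot(*(Q-p[:2]).T)-p[2],[.549,-.003,.054],loss='soft_l1',f_scale=.001); print(r.x,len(Q),np.abs(r.fun).mean())
o=finder.outline_of('wrist','dish_rim')[0]; m=o['mask'].astype(np.uint8); c,_=cv2.findContours(m,0,1); c=max(c,key=cv2.contourArea)[:,0]
c=c[c[:,1]<150]; Q=wray(c,0.073)[:,:2]
r=least_squares(lambda p:np.hypot(*(Q-p[:2]).T)-p[2],[.64,-.022,.05],loss='soft_l1',f_scale=.001); print(r.x)
E
```

```text
[[ 0.6511  0.0261]
 [ 0.6309 -0.07  ]
 [ 0.6888 -0.0316]
 [ 0.5932 -0.0116]] [ 0.64102585 -0.02194416] [ 0.64095719 -0.02159486] 0.09827286606717893 0.09769496848407805
[ 0.5494713  -0.00363338  0.0528784 ] 322 0.00022798287316017445
[ 0.64295112 -0.02235998  0.04936082]
```

Call:
move_arm([
  [0, 0, 0, 0, 0, 18, 15],
  [0, 0, 0, 0, 0, 26, 15],
  [0, 0, 0, 0, 0, 26, 15],
  [0, 0, 0, -0.9, 0, 16, 15],
  [0, 0, 0, 0, 0, 8.3, 15],
  [0, 0, 0, 0, 20, 0, 15],
  [0, 0, 0, 0, 25, 0, 15],
  [0, 0, 0, 0, 20, 0, 15],
  [0, 0, 0, 0, 10, 0, 15],
  [0, 0, 0, 0, 5, 0, 15],
  [0, 0, 0, 0, 3, 0, 15],
  [0, 0, 0, 0, 2, 0, 15],
  [0, 0, 0, 0, 1.5, 0, 15],
  [0, 0, 0, 0, 0, 0, 15],
  [0, 0, 0, 0, 0, 0, 15],
])

```text
time_s: 9.1
ee_pos: [0.647, -0.0234, 0.0878]
ee_rot: [[-0.206, 0.011, 0.979], [-0.979, -0.002, -0.206], [-0.001, -1.0, 0.011]]
ft_force: [3.0, -0.6, 16.2]
opening: 0.0233
```

Call:
move_arm([
  [0, 0, 0, 0, -10, 0, 15],
  [0, 0, 0, 0, -8, 0, 15],
  [0, 0, 0, 0, 0, 0, 15],
  [0, 0, 0, 0, 0, 0, 15],
])

```text
time_s: 9.5
ee_pos: [0.6416, -0.0226, 0.101]
ee_rot: [[-0.206, -0.001, 0.979], [-0.979, 0.0, -0.206], [-0.0, -1.0, -0.001]]
ft_force: [0.5, 0.0, -2.0]
opening: 0.0235
```

```bash
python3 - <<'E'
from h import *
a=snap('wrist','w4'); b=snap('side','s4')
c=pix('side',[0.642,-0.022,0.09]); print(c)
h=cv2.resize(b[c[1]-75:c[1]+75,c[0]-100:c[0]+100],(800,600),interpolation=cv2.INTER_CUBIC)
w=a[140:440,120:520]
cv2.imwrite('pics/s4c.png',np.hstack([cv2.resize(h,(400,300)),w])[:,:,::-1])
s=arm.state();print(s['ee_pos'],s['ft_force'])
E
```

```text
[252, 231]
[ 0.64154517 -0.02259353  0.10064668] [-0.39029944 -0.06723337 -1.39909089]
```

View pics/s4c.png

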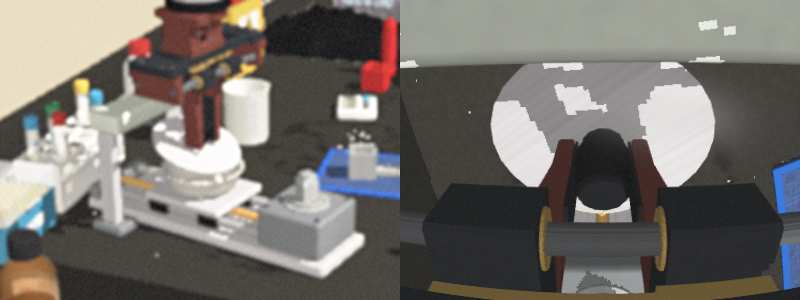

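The side crop shows the held cover tilted in the jaws, with its face towards the shaft and the far edge up. The far edge probably brushed the bridge on the way down. I'll measure the tilt.

```bash
python3 - <<'E'
from h import *
from scipy.optimize import least_squares
L=finder.outline_of('wrist','cover_knob'); o=L[0]; m=o['mask'].astype(np.uint8); c,_=cv2.findContours(m,0,1); c=max(c,key=cv2.contourArea)[:,0]
print(o['score'],c.min(0),c.max(0))
c=c[(c[:,1]>206)&(c[:,1]<325)&((c[:,0]<262)|(c[:,0]>385))]
s=arm.state(); T=np.array(s['ee_pos']); X=np.array(s['ee_rot'])
K0=T-X[:,1]*0.0147
def pts(th,dz):
    a=np.cos(th)*np.array([0,0,1])-np.sin(th)*X[:,2]*1   # axis; th>0 far edge up
    u=X[:,0]; v=np.cross(a,u); C=K0+X[:,2]*dz-0.020*a
    f=np.linspace(0,2*np.pi,360); return C+0.054*(np.cos(f)[:,None]*u+np.sin(f)[:,None]*v)
mm=cams.camera_model('wrist'); R=np.array(mm['R']);t=np.array(mm['t']);K=np.array(mm['mtx'])
def pj(P):
    p=P@R.T+t; r=np.hypot(p[:,0],p[:,1]); th=np.arctan2(r,p[:,2]); return np.c_[K[0,0]*th*p[:,0]/r+K[0,2],K[1,1]*th*p[:,1]/r+K[1,2]]
def res(q):
    q=pj(pts(q[0],q[1])); return np.linalg.norm(c[:,None]-q[None],axis=2).min(1)
for th in np.radians([-30,-20,-10,0,10,20,30,40]): print(np.degrees(th),res([th,0]).mean().round(1))
r=least_squares(res,[0.3,0],x_scale=[.1,.005]); print(np.degrees(r.x[0]),r.x[1],np.abs(r.fun).mean(),len(c))
E
```

```text
0.81 [211 202] [434 349]
-29.999999999999996 19.0
-20.0 15.1
-10.0 11.5
0.0 8.1
10.0 4.6
20.0 1.5
29.999999999999996 2.8
40.0 6.7
24.697564234365874 -0.0003559272886003822 1.2432871338378784 252
```

Call:
move_arm([
  [0, 0, 0, 0, -2, -5, 15],
  [0, 0, 0, 0, -3, -4, 15],
  [0, 0, 0, 0, 0, 0, 15],
  [0, 0, 0, 0, 4, 0, 15],
  [0, 0, 0, 0, 3, 1, 15],
  [0, 0, 0, 0, 3, 1.5, 15],
  [0, 0, 0, 0, 3, 1.5, 15],
  [0, 0, 0, 0, 3, 1.5, 15],
  [0, 0, 0, 0, 3, 1.5, 15],
  [0, 0, 0, 0, 2, 1, 15],
  [0, 0, 0, 0, 1, 1, 15],
  [0, 0, 0, 0, 0, 0, 15],
  [0, 0, 0, 0, 0, 0, 15],
], newtons=8)

```text
time_s: 10.95
ee_pos: [0.6424, -0.0228, 0.0843]
ee_rot: [[-0.206, 0.001, 0.979], [-0.979, -0.0, -0.206], [-0.0, -1.0, 0.001]]
ft_force: [3.2, -1.3, 0.3]
opening: 0.0236
```

```bash
python3 - <<'E'
from h import *
a=snap('wrist','w5'); b=snap('side','s5')
c=[252,231]
h=b[c[1]-75:c[1]+75,c[0]-100:c[0]+100]
w=a[140:440,120:520]
cv2.imwrite('pics/s5c.png',np.hstack([cv2.resize(h,(400,300)),w])[:,:,::-1])
s=arm.state();print(s['ee_pos'],s['ft_force'])
E
```

```text
[ 0.64232657 -0.02274044  0.08438726] [ 3.36196621 -1.46305301  1.61655164]
```

View pics/s5c.png

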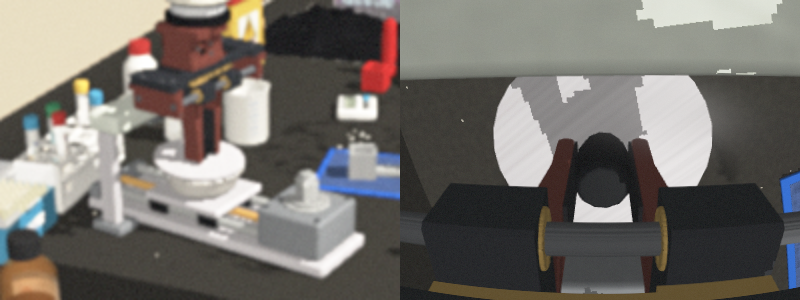

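The crop shows the cover nearly level on the dish. I press lightly, release and back off.

Call:
move_arm([
  [0, 0, 0, 0, 1.5, 0, 15],
  [0, 0, 0, 0, 1, 0, 15],
  [0, 0, 0, 0, 0, 0, 15],
  [0, 0, 0, 0, 0, 0, 40],
  [0, 0, 0, 0, 0, 0, 40],
  [0, 0, 0, 0, 0, 0, 40],
  [0, 0, 0, 0, -10, 0, 40],
  [0, 0, 0, 0, -30, 0, 40],
  [0, 0, 0, 0, -40, -15, 40],
  [0, 0, 0, 0, -30, -30, 60],
  [0, 0, 0, 0, -5, -45, 80],
  [0, 0, 0, 0, 0, -45, 80],
  [0, 0, 0, 0, 0, -5, 80],
  [0, 0, 0, 0, 0, 0, 80],
])

```text
time_s: 12.45
ee_pos: [0.5042, 0.0064, 0.1976]
ee_rot: [[-0.205, 0.001, 0.979], [-0.979, -0.0, -0.205], [-0.0, -1.0, 0.001]]
ft_force: [-0.2, -0.5, 0.3]
opening: 0.0762
```

```bash
python3 - <<'E'
from h import *
a=snap('wrist','w6'); print(arm.state()['ee_pos'])
for t in ['cover_knob','dish_rim','shaft_seat','slide_table','crank_hub','crank_grip','crank_mat']: print(t,find('wrist',t))
L=finder.outline_of('wrist','cover_seat'); m=L[0]['mask'].astype(np.uint8); c,_=cv2.findContours(m,0,1); c=max(c,key=cv2.contourArea)[:,0]; print(L[0]['score'])
P=wray(c,0.077)[:,:2].astype(np.float32); print(cv2.minEnclosingCircle(P),cv2.fitEllipse(P))
b=snap('side','s6')[156:306,152:352]
cv2.imwrite('pics/w6c.png',np.vstack([a,np.hstack([cv2.resize(b,(160,120)),np.zeros((120,480,3),np.uint8)])])[:,:,::-1])
E
```

```text
[0.50596712 0.00603446 0.19765749]
cover_knob [(0.86, [0.3079, 0.1995, 0.0239], [201, 409]), (0.61, [0.6473, -0.0277, 0.0912], [328, 43])]
dish_rim [(0.17, [0.6455, -0.0202, 0.0678], [318, 54])]
shaft_seat [(0.68, [0.5044, 0.005, 0.061], [324, 232])]
slide_table [(0.92, [0.5025, 0.0096, -0.0006], [319, 219])]
crank_hub [(0.69, [0.5024, -0.2151, 0.0224], [536, 181])]
crank_grip [(0.96, [0.3244, -0.0332, 0.0538], [396, 387]), (0.72, [0.4368, -0.2383, 0.054], [573, 246])]
crank_mat [(0.86, [0.4626, -0.228, -0.0044], [536, 211]), (0.17, [0.5018, 0.0071, -0.0012], [322, 218])]
0.75
((0.3416822552680969, 0.14655670523643494), 0.03769458457827568) ((0.34144553542137146, 0.14390435814857483), (0.037831373512744904, 0.07003004848957062), 45.438995361328125)
```

View pics/w6c.png

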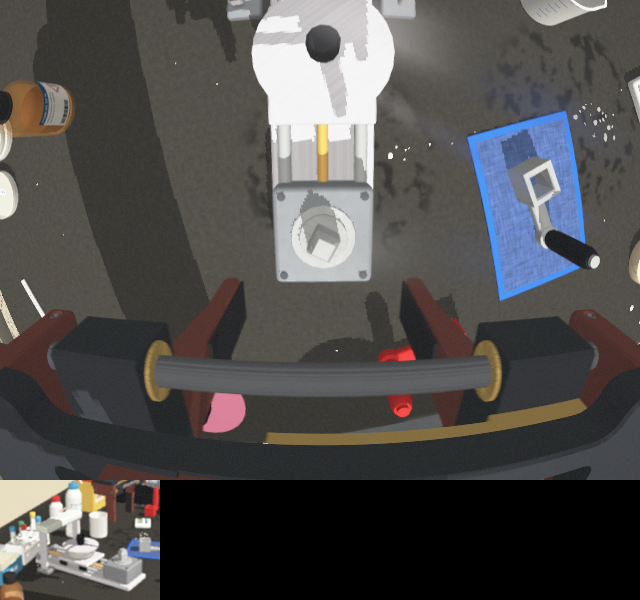

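The cover looks level on the dish: the disc spans columns 251–395 around row 52, with the knob at (323,42). The shaft is at (323,240), turned relative to the housing. I'll measure the shaft yaw from rectified crops of the shaft and the crank.

```bash
python3 - <<'E'
from h import *
P=wray([[251.5,52],[395,52]],0.077)[:,:2]; print('disc',P.mean(0),np.linalg.norm(P[0]-P[1])); print('knobtop',wray([323,38],0.110))
P=wray([[291,238],[355,238],[323,206],[323,270]],0.068); print('collar',P[:2].mean(0),P[2:].mean(0))
P=wray([[276,185],[371,185],[277,281],[371,281]],0.062); print('housing',P.round(4).tolist(),P.mean(0))
a=cv2.imread('pics/w6.png')
m=cams.camera_model('wrist'); K=np.array(m['mtx']);R=np.array(m['R']);t=np.array(m['t'])
def rect(cx,cy,z,h,n=400):
    u=np.linspace(-h,h,n); Y,X=np.meshgrid(-u,-u)   # right=-y, up=+x
    p=np.stack([cx+X,cy+Y,np.full_like(X,z)],-1)@R.T+t
    r=np.hypot(p[...,0],p[...,1]); th=np.arctan2(r,p[...,2])
    return cv2.remap(a,(K[0,0]*th*p[...,0]/r+K[0,2]).astype(np.float32),(K[1,1]*th*p[...,1]/r+K[1,2]).astype(np.float32),cv2.INTER_CUBIC)
o=np.hstack([rect(.503,.006,.099,.035),rect(.47,-.22,.039,.08)])
for k in range(0,400,50): cv2.line(o,(k,0),(k,5),(0,255,0),1); cv2.line(o,(0,k),(5,k),(0,255,0),1)
cv2.imwrite('pics/r6.png',o)
E
```

```text
disc [ 0.64405242 -0.02407026] 0.10739341395583807
knobtop [[ 0.64459558 -0.02391931  0.11      ]]
collar [0.49986577 0.00653987 0.068     ] [0.49921896 0.00667871 0.068     ]
housing [[0.5492, 0.0346, 0.062], [0.5335, -0.0399, 0.062], [0.4688, 0.0535, 0.062], [0.4521, -0.0256, 0.062]] [0.50087061 0.00565977 0.062     ]
```

View pics/r6.png

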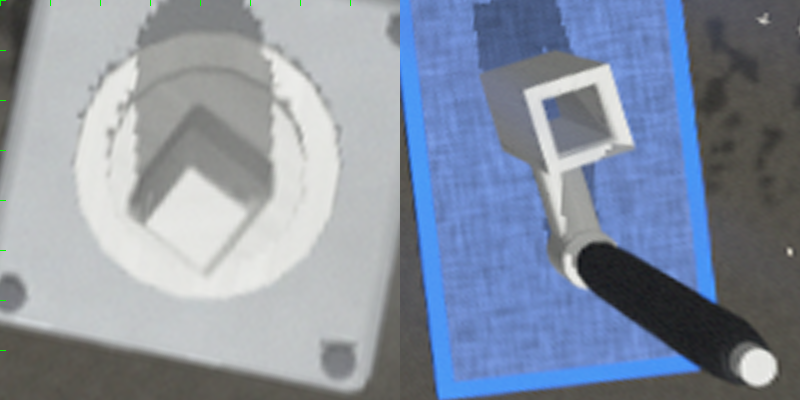

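Rectified crop: the shaft's square top is centred at (199,212), with yaw about 50° mod 90 and position about (0.5003, 0.0062). The crank hub top is centred at (581,119), about (0.502,-0.2125), with crank yaw about -162°. Next I go over the hub.

Call:
move_arm([
  [0, -7.5, 0, 0, 0, 0, 80],
  [0, -7.5, 0, 0, 0, 0, 80],
  [0, -7.5, 0, 0, 0, 0, 80],
  [0, -7.5, 0, 0, 0, 0, 80],
  [0, 0, 0, 30, 0, -10, 80],
  [0, 0, 0, 42, 0, -15, 80],
  [0, 0, 0, 42, 0, -15, 80],
  [0, 0, 0, 42, 0, -15, 80],
  [0, 0, 0, 32, 15, -12, 70],
  [0, 0, 0, 19, 25, -6.3, 70],
  [0, 0, 0, 0, 25, 0, 70],
  [0, 0, 0, 0, 0, 0, 70],
  [0, 0, 0, 0, 0, 0, 70],
])

```text
time_s: 14.25
ee_pos: [0.4995, -0.2131, 0.1315]
ee_rot: [[0.311, -0.001, 0.95], [-0.95, 0.001, 0.311], [-0.001, -1.0, -0.001]]
ft_force: [0.2, 0.4, 1.1]
opening: 0.0699
```

```bash
python3 - <<'E'
from h import *
a=snap('wrist','w7'); s=arm.state(); print(s['ee_pos'],s['joint_positions'])
for t in ['crank_hub','crank_socket','crank_grip']: print(t,find('wrist',t))
p=pix('wrist',[.5015,-.2130,.039]); print(p)
c=a[p[1]-75:p[1]+75,p[0]-100:p[0]+100]
cv2.imwrite('pics/w7c.png',cv2.resize(c,(800,600),interpolation=cv2.INTER_CUBIC)[:,:,::-1])
E
```

```text
[ 0.5002387  -0.21328976  0.13236328] [-5.30185333e-01  3.79427899e-01  1.73540265e+00  1.82092740e-04
  1.02636688e+00  7.23760057e-01]
crank_hub [(0.82, [0.5013, -0.2146, 0.0187], [325, 236])]
crank_socket [(0.91, [0.506, -0.2162, 0.0015], [328, 226]), (0.9, [0.5904, -0.5468, -0.003], [633, 248]), (0.43, [0.4975, -0.2141, 0.0214], [322, 241])]
crank_grip [(0.82, [0.4342, -0.2381, 0.0542], [326, 341])]
[322, 243]
```

View pics/w7c.png

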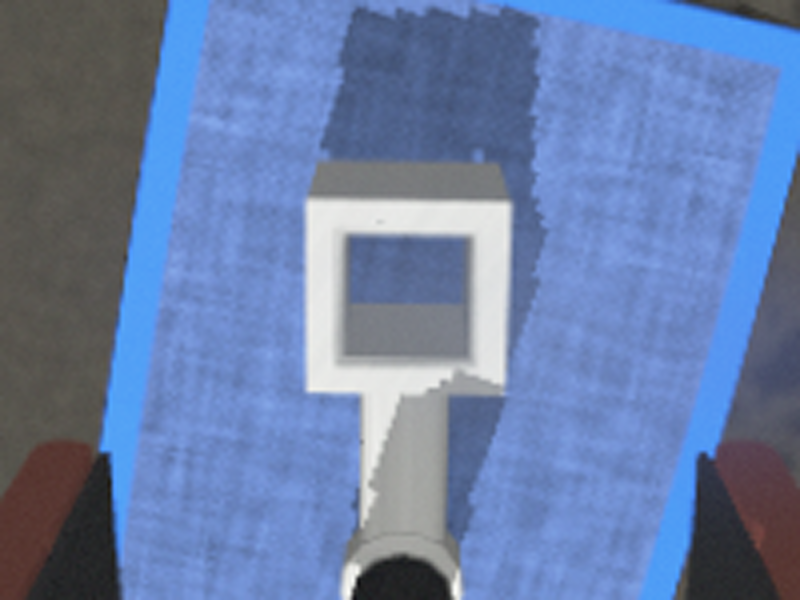

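The crop shows the hub top spanning (307–512, 200–393), aligned with the jaws to within 1°. Grasping it.

Call:
move_arm([
  [0, 0, 0, 1.6, 20, 1.8, 70],
  [0, 0, 0, 0, 30, 0, 70],
  [0, 0, 0, 0, 30, 0, 70],
  [0, 0, 0, 0, 22, 0, 70],
  [0, 0, 0, 0, 14, 0, 70],
  [0, 0, 0, 0, 6, 0, 70],
  [0, 0, 0, 0, 0, 0, 70],
  [0, 0, 0, 0, 0, 0, 25],
  [0, 0, 0, 0, 0, 0, 25],
  [0, 0, 0, 0, 0, 0, 25],
  [0, 0, 0, 0, 0, 0, 25],
  [0, 0, 0, 0, 0, 0, 25],
  [0, 0, 0, 0, 0, 0, 25],
], newtons=40)

```text
time_s: 15.75
ee_pos: [0.502, -0.2141, 0.01]
ee_rot: [[0.311, 0.0, 0.95], [-0.95, 0.0, 0.311], [-0.0, -1.0, 0.0]]
ft_force: [-1.1, 2.1, 5.9]
opening: 0.0357
```

Call:
move_arm([
  [0, 0, 0, 0, -15, 0, 25],
  [0, 0, 0, 0, -35, 0, 25],
  [0, 0, 0, 0, -40, 0, 25],
  [0, -8, 0, 0, -30, 0, 25],
  [0, -8, 0, 0, 0, 0, 25],
  [0, -8, 0, 0, 0, 0, 25],
  [0, -8, 0, 0, 0, 0, 25],
  [0, 0, 0, -15, 0, 18, 25],
  [0, 0, 0, -25, 0, 30, 25],
  [0, 0, 0, -28, 0, 33, 25],
  [0, 0, 0, -28, 0, 33, 25],
  [0, 0, 0, -25, 0, 30, 25],
  [0, 0, 0, -15, 0, 16, 25],
  [0, 0, 0, -6.5, 0, 7.9, 25],
  [0, 0, 0, 0, 0, 0, 25],
  [0, 0, 0, 0, 0, 0, 25],
  [0, 0, 0, 0, 0, 0, 25],
])

```text
time_s: 17.45
ee_pos: [0.5005, 0.0046, 0.1296]
ee_rot: [[0.767, 0.0, 0.642], [-0.642, -0.0, 0.767], [0.0, -1.0, -0.0]]
ft_force: [0.6, 0.2, -2.8]
opening: 0.0358
```

```bash
python3 - <<'E'
from h import *
a=snap('wrist','w8'); b=snap('side','s8'); s=arm.state(); print(s['ee_pos'],s['opening'],go([.5003,.0062,.13]),s['joint_positions'][5])
for t in ['crank_hub','crank_socket','crank_grip','shaft_seat']: print(t,find('wrist',t),find('side',t))
p=pix('wrist',[.5,.006,.13]); print(p)
c=cv2.resize(a[p[1]-75:p[1]+75,p[0]-50:p[0]+50],(400,600),interpolation=cv2.INTER_CUBIC)
q=pix('side',[.5,.006,.1]); d=cv2.resize(b[q[1]-60:q[1]+60,q[0]-40:q[0]+40],(400,600),interpolation=cv2.INTER_CUBIC)
cv2.imwrite('pics/w8c.png',np.hstack([c,d])[:,:,::-1])
E
```

```text
[0.50051345 0.00473103 0.12965837] 0.036021414597175894 [-1.1 -0.3  1. ] 0.5690191371204589
crank_hub [(0.75, [0.4998, 0.0038, 0.1372], [324, 310]), (0.64, [0.3381, -0.1033, 0.0177], [267, 420])] [(0.64, [0.3318, -0.0982, 0.0158], [385, 267]), (0.55, [0.4977, 0.004, 0.1425], [305, 223]), (0.5, [0.5844, -0.5428, 0.0138], [339, 195])]
crank_socket [(0.86, [0.5007, 0.0013, 0.1203], [329, 298]), (0.75, [0.3317, -0.1011, -0.0025], [264, 409])] [(0.71, [0.3336, -0.1, 0.0006], [384, 272]), (0.49, [0.5835, -0.5423, 0.0045], [339, 198]), (0.37, [0.4675, -0.2204, 0.0032], [345, 243])]
crank_grip [] [(0.62, [0.58, -0.6149, 0.0508], [347, 178]), (0.58, [0.3194, -0.0331, 0.0525], [385, 265]), (0.56, [0.4525, -0.0508, 0.1752], [333, 204])]
shaft_seat [(0.64, [0.5014, 0.0066, 0.0643], [324, 255])] [(0.72, [0.4941, 0.0117, 0.0656], [305, 256])]
[323, 301]
```

View pics/w8c.png

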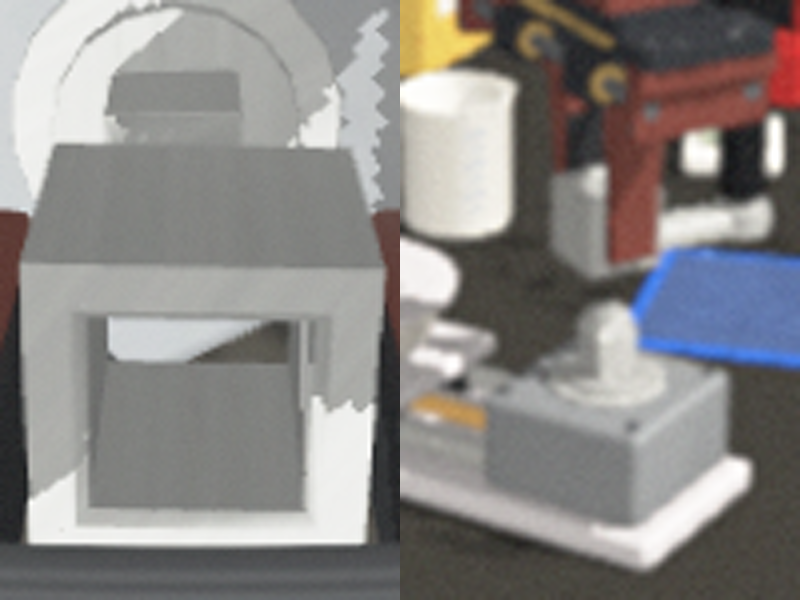

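The crop shows the hub held square and its edges parallel to the shaft's. The shaft and collar are centred about 7 px left of the hub's centre line, so I'll convert that.

```bash
python3 - <<'E'
from h import *
s=arm.state(); T=np.array(s['ee_pos']); X=np.array(s['ee_rot'])
f=lambda u,v,z:(np.round((wray([273+u/4,226+v/4],z)[0]-T)@X*1000,1))
print('collar L,R',f(12,100,.068),f(340,100,.068)); print('shaft base L,R', f(108,113,.075),f(242,113,.075)); print('shaft top far L,R',f(112,72,.090),f(240,72,.090))
print('hub top L,R far',f(22,265,.1586),f(385,265,.1586)); print('hub bottom far edge',f(55,143,.1226),f(350,148,.1226)); print('near',f(28,545,.1586),f(368,545,.1586))
E
```

```text
collar L,R [-30.   61.7   5. ] [21.7 61.7  5. ]
shaft base L,R [-14.4  54.7   5.2] [ 6.  54.7  5.2]
shaft top far L,R [-12.8  39.7  16.2] [ 5.2 39.7 16.2]
hub top L,R far [-17.8 -28.9  17.2] [ 17.4 -28.9  17.2]
hub bottom far edge [-17.8   7.1  17.1] [17.5  7.1 16.4]
near [-18.8 -28.9 -15.8] [ 17.4 -28.9 -15.9]
```

```bash
python3 - <<'E'
from h import *
s=arm.state(); T=np.array(s['ee_pos']); X=np.array(s['ee_rot']); print(T)
f=lambda u,v,z:(np.round((wray([273+u/4,226+v/4],z)[0]-T)@X*1000,1))
print(f(112,72,.068),f(240,72,.068),f(108,113,.090),f(242,113,.090)); 
S=(np.array([.5003,.0062,.068])-T)@X*1000; print(S, ((np.array([.4995,.0066,.068])-T)@X*1000))
print(pix('wrist',[.5003,.0062,.068]))
E
```

```text
[0.50029774 0.0057603  0.12967506]
[-14.1  61.7   9.6] [ 5.9 61.7  9.6] [-13.4  39.7  10.2] [ 5.6 39.7 10.2]
[-0.27614319 61.675104    0.33497012] [-1.14651475 61.67514855  0.12892805]
[323, 258]
```

Call:
move_arm([
  [0, 0, 0, -2, 0, -0.7, 25],
  [0, 0, 0, -1, 0, -0.5, 25],
  [0, 0, 0, 0, 0, 0, 25],
  [0, 0, 0, 0, 12, 0, 25],
  [0, 0, 0, 0, 8, 0, 25],
  [0, 0, 0, 0, 6, 0, 25],
  [0, 0, 0, 0, 5, 0, 25],
  [0, 0, 0, 0, 4, 0, 25],
  [0, 0, 0, 0, 3, 0, 25],
  [0, 0, 0, 0, 0, 0, 25],
  [0, 0, 0, 0, 0, 0, 25],
])

```text
time_s: 19.05
ee_pos: [0.4977, 0.0071, 0.0916]
ee_rot: [[0.767, 0.001, 0.641], [-0.641, 0.0, 0.767], [0.0, -1.0, 0.001]]
ft_force: [2.5, 2.8, -4.2]
opening: 0.0356
```

Call:
move_arm([
  [0, 0, 0, 0, 0, 0.8, 25],
  [0, 0, 0, 0, 4, 0, 25],
  [0, 0, 0, 0, 4, 0, 25],
  [0, 0, 0, 0, 3, 0, 25],
  [0, 0, 0, 0, 3, 0, 25],
  [0, 0, 0, 0, 2, 0, 25],
  [0, 0, 0, 0, 1, 0, 25],
  [0, 0, 0, 0, 0, 0, 25],
  [0, 0, 0, 0, 0, 0, 25],
])

```text
time_s: 19.95
ee_pos: [0.4976, 0.0075, 0.075]
ee_rot: [[0.767, -0.0, 0.641], [-0.641, 0.0, 0.767], [-0.0, -1.0, -0.0]]
ft_force: [-1.5, 0.5, 5.6]
opening: 0.0359
```

Seated at TCP z 0.075, as expected. I release and shift to the grip.

Call:
move_arm([
  [0, 0, 0, 0, 0, 0, 70],
  [0, 0, 0, 0, 0, 0, 70],
  [0, 0, 0, 0, 0, 0, 70],
  [0, 0, 0, 0, -15, 0, 70],
  [0, 0, 0, 0, -40, 0, 70],
  [0, 0, 0, 0, -45, 0, 70],
  [0, 0, 0, 0, 0, -25, 70],
  [0, 0, 0, 0, 0, -30, 60],
  [0, 0, 0, 0, 0, -15, 60],
  [0, 0, 0, 0, 0, 0, 60],
  [0, 0, 0, 0, 0, 0, 60],
])

```text
time_s: 21.05
ee_pos: [0.4531, -0.0462, 0.1745]
ee_rot: [[0.767, 0.0, 0.642], [-0.642, 0.001, 0.767], [-0.0, -1.0, 0.001]]
ft_force: [-0.3, 0.2, -0.2]
opening: 0.06
```

```bash
python3 - <<'E'
from h import *
a=snap('wrist','w9'); s=arm.state(); print(s['ee_pos'])
for t in ['crank_hub','crank_socket','crank_grip','shaft_seat','cover_knob']: print(t,find('wrist',t))
print(pix('wrist',np.array([.4976,.0075,.104])))
p=(320,260)
cv2.imwrite('pics/w9c.png',cv2.resize(a[140:380,160:480],(800,600),interpolation=cv2.INTER_CUBIC)[:,:,::-1])
E
```

```text
[ 0.45347629 -0.04600074  0.17453092]
crank_hub [(0.96, [0.337, -0.1027, 0.0173], [270, 340])]
crank_socket [(0.77, [0.3327, -0.0982, -0.0042], [267, 328])]
crank_grip [(0.82, [0.3212, -0.0325, 0.0537], [199, 316]), (0.67, [0.4503, -0.0469, 0.12], [321, 267])]
shaft_seat [(0.56, [0.5017, 0.0074, 0.0643], [328, 142])]
cover_knob [(0.79, [0.6457, -0.0249, 0.095], [516, 58])]
[323, 147]
```

View pics/w9c.png

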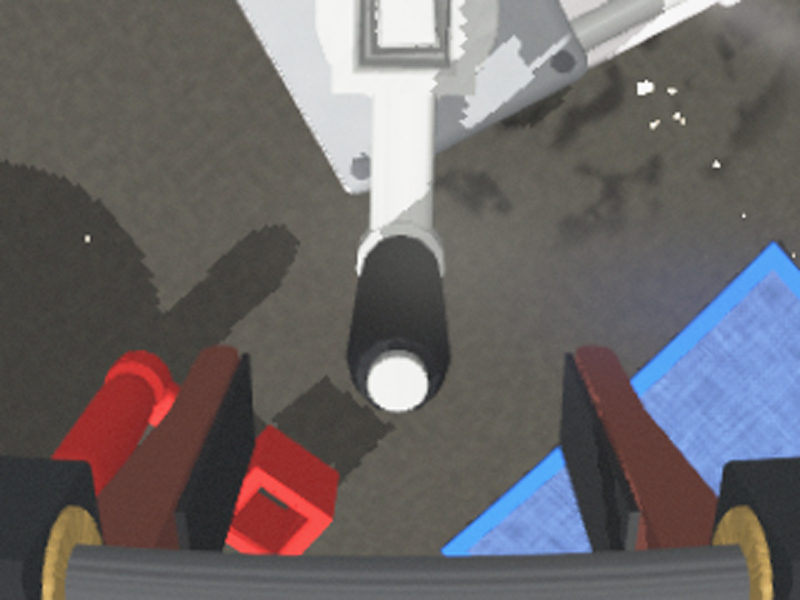

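The crop shows the crank down on the shaft, with the arm straight along the tool axis and the grip at (398,380) midway between the jaws. I grip it and start winding.

Call:
move_arm([
  [0, 0, 0, 0, 15, 0, 60],
  [0, 0, 0, 0, 25, 0, 60],
  [0, 0, 0, 0, 13, 0, 60],
  [0, 0, 0, 0, 0, 0, 60],
  [0, 0, 0, 0, 0, 0, 15],
  [0, 0, 0, 0, 0, 0, 15],
  [0, 0, 0, 0, 0, 0, 15],
  [0, 0, 0, 0, 0, 0, 15],
  [0, 0, 0, 0, 0, 0, 15],
  [0, 0, 0, 0, 0, 0, 15],
  [0, 0, 0, -6, 0, 0.3, 15],
  [0, 0, 0, -6.2, 0, 0.8, 15],
], newtons=25)

```text
time_s: 22.55
ee_pos: [0.4452, -0.0373, 0.1219]
ee_rot: [[0.767, 0.003, 0.642], [-0.642, 0.0, 0.767], [0.002, -1.0, 0.002]]
ft_force: [4.5, 0.2, -2.6]
opening: 0.0223
```

Call:
move_arm([
  [0, 0, 0, -11.8, 0, 3.2, 15],
  [0, 0, 0, -11.1, 0, 5.2, 15],
  [0, 0, 0, -10, 0, 7, 15],
  [0, 0, 0, -8.6, 0, 8.6, 15],
  [0, 0, 0, -7, 0, 10, 15],
  [0, 0, 0, -5.2, 0, 11.1, 15],
  [0, 0, 0, -3.2, 0, 11.8, 15],
  [0, 0, 0, -1.1, 0, 12.2, 15],
  [0, 0, 0, 1.1, 0, 12.2, 15],
  [0, 0, 0, 3.2, 0, 11.8, 15],
  [0, 0, 0, 5.2, 0, 11.1, 15],
  [0, 0, 0, 7, 0, 10, 15],
  [0, 0, 0, 8.6, 0, 8.6, 15],
  [0, 0, 0, 10, 0, 7, 15],
  [0, 0, 0, 11.1, 0, 5.2, 15],
  [0, 0, 0, 11.8, 0, 3.2, 15],
  [0, 0, 0, 12.2, 0, 1.1, 15],
])

```text
time_s: 24.25
ee_pos: [0.5421, 0.0638, 0.1219]
ee_rot: [[0.767, -0.002, 0.641], [-0.641, 0.003, 0.767], [-0.003, -1.0, 0.001]]
ft_force: [-0.3, 4.1, 5.7]
opening: 0.0223
```

```bash
python3 - <<'E'
from h import *
s=arm.state(); T=np.array(s['ee_pos']); print(T,s['ft_force'],s['opening'], np.linalg.norm(T[:2]-[.4976,.0075]))
cams.get_image('side'); print(find('side','dish_rim'),find('side','cover_knob'))
E
```

```text
[0.54209446 0.06377295 0.12189584] [-0.28966826  4.140035    5.70381548] 0.022319300045769628 0.07173842927766805
[(0.59, [0.6587, -0.0251, 0.0702], [247, 237])] [(0.97, [0.6629, -0.026, 0.0954], [245, 227]), (0.77, [0.301, 0.2043, 0.0255], [365, 332])]
```

Call:
move_arm([
  [0, 0, 0, 12.2, 0, -1.1, 15],
  [0, 0, 0, 11.8, 0, -3.2, 15],
  [0, 0, 0, 11.1, 0, -5.2, 15],
  [0, 0, 0, 10, 0, -7, 15],
  [0, 0, 0, 8.6, 0, -8.6, 15],
  [0, 0, 0, 7, 0, -10, 15],
  [0, 0, 0, 5.2, 0, -11.1, 15],
  [0, 0, 0, 3.2, 0, -11.8, 15],
  [0, 0, 0, 1.1, 0, -12.2, 15],
  [0, 0, 0, -1.1, 0, -12.2, 15],
  [0, 0, 0, -3.2, 0, -11.8, 15],
  [0, 0, 0, -5.2, 0, -11.1, 15],
  [0, 0, 0, -7, 0, -10, 15],
  [0, 0, 0, -8.6, 0, -8.6, 15],
  [0, 0, 0, -10, 0, -7, 15],
  [0, 0, 0, -11.1, 0, -5.2, 15],
  [0, 0, 0, -11.8, 0, -3.2, 15],
  [0, 0, 0, -12.2, 0, -1.1, 15],
])

```text
time_s: 26.2
ee_pos: [0.4531, -0.046, 0.1216]
ee_rot: [[0.767, 0.003, 0.642], [-0.642, 0.0, 0.767], [0.002, -1.0, 0.002]]
ft_force: [9.0, 5.1, -3.3]
opening: 0.0224
```

Call:
move_arm([
  [0, 0, 0, -12.2, 0, 1.1, 15],
  [0, 0, 0, -11.8, 0, 3.2, 15],
  [0, 0, 0, -11.1, 0, 5.2, 15],
  [0, 0, 0, -10, 0, 7, 15],
  [0, 0, 0, -8.6, 0, 8.6, 15],
  [0, 0, 0, -7, 0, 10, 15],
  [0, 0, 0, -5.2, 0, 11.1, 15],
  [0, 0, 0, -3.2, 0, 11.8, 15],
  [0, 0, 0, -1.1, 0, 12.2, 15],
  [0, 0, 0, 1.1, 0, 12.2, 15],
  [0, 0, 0, 3.2, 0, 11.8, 15],
  [0, 0, 0, 5.2, 0, 11.1, 15],
  [0, 0, 0, 7, 0, 10, 15],
  [0, 0, 0, 8.6, 0, 8.6, 15],
  [0, 0, 0, 10, 0, 7, 15],
  [0, 0, 0, 11.1, 0, 5.2, 15],
  [0, 0, 0, 11.8, 0, 3.2, 15],
  [0, 0, 0, 12.2, 0, 1.1, 15],
])

```text
time_s: 28.0
ee_pos: [0.5424, 0.0634, 0.1218]
ee_rot: [[0.767, -0.001, 0.641], [-0.641, 0.003, 0.767], [-0.003, -1.0, 0.001]]
ft_force: [0.4, 5.1, 7.2]
opening: 0.0221
```

```bash
python3 - <<'E'
from h import *
s=arm.state(); T=np.array(s['ee_pos']); print(T,s['ft_force'],s['opening'], np.linalg.norm(T[:2]-[.4976,.0075]))
cams.get_image('side'); print(find('side','dish_rim'),find('side','cover_knob'))
E
```

```text
[0.54244785 0.0633819  0.12179352] [0.41445009 5.06554973 7.19926421] 0.022097926726783897 0.07165275115333657
[(0.81, [0.6976, -0.0331, 0.0715], [234, 233])] [(0.94, [0.3013, 0.2011, 0.0263], [365, 331]), (0.6, [0.701, -0.0376, 0.0943], [233, 224])]
```

Call:
move_arm([
  [0, 0, 0, 12.2, 0, -1.1, 15],
  [0, 0, 0, 11.8, 0, -3.2, 15],
  [0, 0, 0, 11.1, 0, -5.2, 15],
  [0, 0, 0, 10, 0, -7, 15],
  [0, 0, 0, 8.6, 0, -8.6, 15],
  [0, 0, 0, 7, 0, -10, 15],
  [0, 0, 0, 5.2, 0, -11.1, 15],
  [0, 0, 0, 3.2, 0, -11.8, 15],
  [0, 0, 0, 1.1, 0, -12.2, 15],
  [0, 0, 0, -1.1, 0, -12.2, 15],
  [0, 0, 0, -3.2, 0, -11.8, 15],
  [0, 0, 0, -5.2, 0, -11.1, 15],
])

```text
time_s: 29.35
ee_pos: [0.5213, -0.0584, 0.1217]
ee_rot: [[0.767, 0.0, 0.641], [-0.641, 0.0, 0.767], [-0.0, -1.0, 0.0]]
ft_force: [2.8, 2.7, 5.3]
opening: 0.0226
```

Call:
move_arm([
  [0, 0, 0, -3.5, 0, -5, 15],
  [0, 0, 0, -3.5, 0, -5, 15],
  [0, 0, 0, 0, 0, 0, 15],
])

```text
time_s: 29.65
ee_pos: [0.5085, -0.0614, 0.1216]
ee_rot: [[0.767, -0.002, 0.641], [-0.641, 0.0, 0.767], [-0.001, -1.0, -0.001]]
ft_force: [0.8, 0.4, 4.9]
opening: 0.0221
```

Not yet at the stop (grip angle about 670°). I go on in small steps.

Call:
move_arm([
  [0, 0, 0, -4.3, 0, -4.3, 15],
  [0, 0, 0, -4.6, 0, -4, 15],
  [0, 0, 0, -5, 0, -3.5, 15],
  [0, 0, 0, 0, 0, 0, 15],
])

```text
time_s: 30.05
ee_pos: [0.4905, -0.0616, 0.1216]
ee_rot: [[0.768, -0.001, 0.641], [-0.641, -0.0, 0.768], [-0.001, -1.0, -0.001]]
ft_force: [1.1, 0.1, 4.7]
opening: 0.0224
```

Call:
move_arm([
  [0, 0, 0, -5.2, 0, -3, 15],
  [0, 0, 0, -5.4, 0, -2.6, 15],
  [0, 0, 0, 0, 0, 0, 15],
])

```text
time_s: 30.35
ee_pos: [0.4789, -0.0591, 0.1216]
ee_rot: [[0.768, -0.001, 0.641], [-0.641, -0.0, 0.768], [-0.001, -1.0, -0.001]]
ft_force: [0.6, -0.6, 4.1]
opening: 0.0222
```

Call:
move_arm([
  [0, 0, 0, -5.6, 0, -2.2, 15],
  [0, 0, 0, -5.8, 0, -1.6, 15],
  [0, 0, 0, 0, 0, 0, 15],
])

```text
time_s: 30.65
ee_pos: [0.4702, -0.0555, 0.1221]
ee_rot: [[0.768, 0.004, 0.641], [-0.641, -0.002, 0.768], [0.004, -1.0, 0.001]]
ft_force: [5.8, -5.2, -0.5]
opening: 0.0227
```

```bash
python3 - <<'E'
from h import *
s=arm.state(); T=np.array(s['ee_pos']); d=T[:2]-[.4976,.0075]; print(T,s['ft_force'],np.linalg.norm(d),np.degrees(np.arctan2(d[1],d[0])))
cams.get_image('side'); print(find('side','dish_rim'),find('side','cover_knob'))
cams.get_image('top'); print(find('top','dish_rim'),find('top','cover_knob'))
E
```

```text
[ 0.4702112  -0.05549532  0.12213195] [ 5.80225501 -5.15050217 -0.54566396] 0.06869174948870625 -113.49820617789355
[(0.71, [0.7219, -0.0375, 0.0721], [226, 231])] [(0.84, [0.299, 0.204, 0.0264], [366, 332])]
[(0.63, [0.7223, -0.0372, 0.0701], [293, 168])] [(0.88, [0.3077, 0.2031, 0.0293], [220, 299]), (0.81, [0.7203, -0.0407, 0.0991], [293, 166]), (0.59, [0.7212, -0.0398, 0.0733], [293, 168])]
```

Call:
move_arm([
  [0, 0, 0, -4, 0, -1, 15],
  [0, 0, 0, 0, 0, 0, 15],
  [0, 0, 0, 0, 0, 0, 15],
])

```text
time_s: 31.25
ee_pos: [0.4692, -0.0548, 0.1226]
ee_rot: [[0.768, 0.008, 0.641], [-0.641, -0.004, 0.768], [0.009, -1.0, 0.002]]
ft_force: [9.2, -7.3, -2.4]
opening: 0.0225
```

The stop is reached: force rose to 11.7 N with almost no motion. I relieve the push, release and rise above the hub.

Call:
move_arm([
  [0, 0, 0, 4, 0, 1, 15],
  [0, 0, 0, 0, 0, 0, 15],
  [0, 0, 0, 0, 0, 0, 60],
  [0, 0, 0, 0, 0, 0, 60],
  [0, 0, 0, 0, 0, 0, 60],
  [0, 0, 0, 0, -15, 0, 60],
  [0, 0, 0, 0, -35, 0, 60],
  [0, 0, 0, 0, -10, 0, 60],
  [0, -7.7, 0, 0, 0, 0, 60],
  [0, -7.7, 0, 0, 0, 0, 60],
  [0, 0, 0, 0, 0, 0, 60],
  [0, 0, 0, 0, 0, 0, 60],
  [0, 0, 0, 0, 0, 0, 60],
])

```text
time_s: 32.55
ee_pos: [0.4685, -0.0545, 0.1812]
ee_rot: [[0.909, -0.001, 0.417], [-0.417, 0.0, 0.909], [-0.001, -1.0, -0.0]]
ft_force: [-0.4, -0.2, -0.5]
opening: 0.0601
```

```bash
python3 - <<'E'
from h import *
a=snap('wrist','w10'); s=arm.state(); T=np.array(s['ee_pos']); X=np.array(s['ee_rot']); print(T,X[:,0],s['joint_positions'][5])
for t in ['crank_hub','crank_socket','crank_grip']: print(t,find('wrist',t)[:2])
# bright-grip-top / knob: black grip blob -> axis line in picture
p=pix('wrist',[.4976,.0075,.104]); print('hub px',p, 'grip top px',pix('wrist',[T[0],T[1],.160]))
g=cv2.cvtColor(a,cv2.COLOR_RGB2GRAY)[p[1]-60:p[1]+130,p[0]-90:p[0]+90]
L=cv2.createLineSegmentDetector().detect(g)[0][:,0]
L=L[np.hypot(L[:,2]-L[:,0],L[:,3]-L[:,1])>18]+np.tile([p[0]-90,p[1]-60],2)
W=wray(L.reshape(-1,2),.080).reshape(-1,2,3)
for l,w in zip(L,W): 
    d=w[1]-w[0]; print(l.round().astype(int).tolist(),round(float(np.degrees(np.arctan2(d[1],d[0])))%90,1))
E
```

```text
[ 0.46866442 -0.05452209  0.18127762] [ 0.90930003 -0.41614    -0.00097437] 0.16662388049460547
crank_hub [(0.95, [0.3382, -0.1004, 0.0188], [224, 316])]
crank_socket [(0.63, [0.3341, -0.1026, -0.0018], [226, 310])]
crank_grip [(0.83, [0.4704, -0.0594, 0.1197], [329, 264]), (0.69, [0.3275, -0.0327, 0.0521], [168, 274])]
hub px [324, 148] grip top px [324, 284]
[313, 180, 314, 230] 66.7
[256, 109, 282, 207] 78.7
[309, 252, 317, 234] 42.7
[354, 195, 413, 179] 81.4
[283, 210, 312, 204] 77.9
[351, 86, 261, 106] 77.8
[310, 138, 315, 159] 78.4
[341, 131, 342, 165] 67.6
[337, 157, 332, 136] 79.1
[338, 229, 336, 177] 68.5
[396, 176, 413, 169] 88.2
[342, 166, 306, 168] 68.5
[331, 136, 312, 140] 77.1
[370, 103, 378, 137] 78.7
[371, 96, 403, 90] 78.6
[379, 141, 384, 164] 79.6
[412, 94, 372, 101] 78.5
[306, 169, 304, 130] 67.2
[412, 133, 381, 139] 79.2
[343, 245, 348, 276] 76.0
[377, 156, 354, 166] 0.6
[412, 174, 388, 179] 78.8
[355, 160, 355, 136] 65.5
[378, 127, 412, 120] 78.8
[337, 120, 305, 121] 67.8
[386, 165, 412, 159] 79.7
[305, 120, 322, 113] 86.2
[308, 276, 311, 252] 59.4
[385, 183, 378, 154] 80.1
[412, 124, 380, 131] 79.1
[379, 135, 410, 129] 79.1
```

Line fits give a crank yaw of about -112.4° (67.6 mod 90). The shaft is at about 78.3 mod 90, square to the table, so it has made exactly two turns and the carriage is at its stop. I grasp the hub again.

Call:
move_arm([
  [0, -2.2, 0, 0, 0, 0, 70],
  [0, 0, 0, 0, 0, 25, 70],
  [0, 0, 0, 1.2, 0, 28, 70],
  [0, 0, 0, 2, 0, 15.4, 70],
  [0, 0, 0, 0, 0, 0, 70],
  [0, 0, 0, 0, 25, 0, 70],
  [0, 0, 0, 0, 35, 0, 70],
  [0, 0, 0, 0, 26, 0, 70],
  [0, 0, 0, 0, 14, 0, 70],
  [0, 0, 0, 0, 6, 0, 70],
  [0, 0, 0, 0, 0, 0, 70],
  [0, 0, 0, 0, 0, 0, 25],
  [0, 0, 0, 0, 0, 0, 25],
  [0, 0, 0, 0, 0, 0, 25],
  [0, 0, 0, 0, 0, 0, 25],
  [0, 0, 0, 0, 0, 0, 25],
], newtons=40)

```text
time_s: 34.35
ee_pos: [0.4981, 0.0075, 0.0761]
ee_rot: [[0.925, 0.001, 0.379], [-0.379, 0.0, 0.925], [0.0, -1.0, 0.0]]
ft_force: [-0.5, -0.4, 3.9]
opening: 0.0358
```

Call:
move_arm([
  [0, -2.5, 0, 0, 0, 0, 25],
  [0, -2.5, 0, 0, 0, 0, 25],
  [0, 0, 0, 0, -5, 0, 25],
  [0, 0, 0, 0, -10, 0, 25],
  [0, 0, 0, 0, -15, 0, 25],
  [0, 0, 0, 0, -20, 0, 25],
  [0, 0, 0, 0, -20, 0, 25],
  [0, 0, 0, 0, 0, 0, 25],
  [0, 0, 0, 0, 0, 0, 25],
])

```text
time_s: 35.25
ee_pos: [0.498, 0.0074, 0.146]
ee_rot: [[0.955, 0.001, 0.297], [-0.297, -0.0, 0.955], [0.001, -1.0, 0.0]]
ft_force: [1.0, 0.6, -1.4]
opening: 0.0359
```

```bash
python3 - <<'E'
from h import *
s=arm.state(); print(s['ee_pos'],s['ft_force'],s['opening'])
cams.get_image('top'); print(find('top','dish_rim'),find('top','crank_mat'),find('top','crank_hub'))
for o in finder.outline_of('top','crank_mat')[:1]:
    c,_=cv2.findContours(o['mask'].astype(np.uint8),0,1); c=max(c,key=cv2.contourArea)[:,0].astype(float)
    m=cams.camera_model('top'); K=np.array(m['mtx']);R=np.array(m['R']);C=-R.T@m['t']
    r=np.c_[(c-[K[0,2],K[1,2]])/[K[0,0],K[1,1]],np.ones(len(c))]@R; P=C+r*((.003-C[2])/r[:,2:])
    print(cv2.minAreaRect(P[:,:2].astype(np.float32)),cv2.boxPoints(cv2.minAreaRect(P[:,:2].astype(np.float32))))
E
```

```text
[0.49800876 0.00740318 0.14597266] [ 1.00546293  0.59646795 -1.35441701] 0.03586867007182978
[(0.5, [0.7174, -0.035, 0.074], [292, 169])] [(0.8, [0.4696, -0.2228, 0.0003], [351, 247])] [(0.79, [0.5884, -0.5483, 0.0178], [449, 209]), (0.71, [0.3372, -0.1045, 0.0236], [316, 288])]
((0.46955880522727966, -0.2264784872531891), (0.19268399477005005, 0.13358932733535767), 7.73675012588501) [[ 0.36510178 -0.17326158]
 [ 0.38308582 -0.30563486]
 [ 0.57401586 -0.2796954 ]
 [ 0.5560318  -0.14732212]]
```

Call:
move_arm([
  [0, 0, 0, 7, 0, -20, 25],
  [0, 0, 0, 12, 0, -36, 25],
  [0, 0, 0, 13, 0, -40, 25],
  [0, 0, 0, 13, 0, -40, 25],
  [0, 0, 0, 12, 0, -38, 25],
  [0, 0, 0, 8.6, 0, -24, 25],
  [0, 0, 0, 4, 0, -12.3, 25],
  [0, 7.9, 0, 0, 0, 0, 25],
  [0, 7.9, 0, 0, 0, 0, 25],
  [0, 7.9, 0, 0, 0, 0, 25],
  [0, 7.9, 0, 0, 0, 0, 25],
  [0, 7.9, 0, 0, 0, 0, 25],
  [0, 7.9, 0, 0, 0, 0, 25],
  [0, 7.6, 0, 0, 0, 0, 25],
  [0, 0, 0, 0, 0, 0, 25],
  [0, 0, 0, 0, 25, 0, 25],
  [0, 0, 0, 0, 35, 0, 25],
  [0, 0, 0, 0, 30, 0, 25],
  [0, 0, 0, 0, 20, 0, 25],
  [0, 0, 0, 0, 0, 0, 25],
])

```text
time_s: 37.5
ee_pos: [0.4996, -0.2122, 0.0329]
ee_rot: [[0.308, -0.006, 0.951], [-0.951, 0.003, 0.308], [-0.005, -1.0, -0.004]]
ft_force: [-0.6, 0.9, -2.5]
opening: 0.0356
```

Call:
move_arm([
  [0, 0, 0, 0, 0, 0, 25],
  [0, 0, 0, 0, 10, 0, 25],
  [0, 0, 0, 0, 8, 0, 25],
  [0, 0, 0, 0, 4, 0, 25],
  [0, 0, 0, 0, 2, 0, 25],
  [0, 0, 0, 0, 1, 0, 25],
  [0, 0, 0, 0, 0, 0, 25],
  [0, 0, 0, 0, 0, 0, 25],
])

```text
time_s: 38.3
ee_pos: [0.5019, -0.2139, 0.0111]
ee_rot: [[0.304, -0.0, 0.953], [-0.953, 0.0, 0.304], [-0.0, -1.0, 0.0]]
ft_force: [-1.6, 1.4, 4.9]
opening: 0.0358
```

Resting on the mat. I release, rise and check.

Call:
move_arm([
  [0, 0, 0, 0, 0, 0, 70],
  [0, 0, 0, 0, 0, 0, 70],
  [0, 0, 0, 0, 0, 0, 70],
  [0, 0, 0, 0, -10, 0, 70],
  [0, 0, 0, 0, -40, 0, 70],
  [0, 0, 0, 0, -45, 0, 70],
  [0, 0, 0, 0, -45, 0, 70],
  [0, 0, 0, 0, -30, 0, 70],
  [0, 0, 0, 0, 0, 0, 70],
  [0, 0, 0, 0, 0, 0, 70],
  [0, 0, 0, 0, 0, 0, 70],
])

```text
time_s: 39.4
ee_pos: [0.5009, -0.2135, 0.1796]
ee_rot: [[0.304, -0.002, 0.953], [-0.953, 0.001, 0.304], [-0.002, -1.0, -0.001]]
ft_force: [0.5, -0.3, -1.2]
opening: 0.0699
```

```bash
python3 - <<'E'
from h import *
snap('wrist','w11'); s=arm.state(); print(s['time_s'],s['ee_pos'],s['ft_force'],s['opening'])
for t in ['crank_hub','crank_grip','crank_mat','dish_rim','cover_knob']: print('w',t,find('wrist',t)[:2])
for c in ['side','top']:
    snap(c,c+'11')
    for t in ['crank_hub','crank_grip','dish_rim','cover_knob','cover_seat','bottle_mid','beaker_mid']: print(c,t,find(c,t)[:3])
E
```

```text
39.45 [ 0.50078105 -0.21342796  0.17921895] [-0.49826055 -0.18352386 -0.2096084 ] 0.06989638341481196
w crank_hub [(0.91, [0.501, -0.2136, 0.0179], [323, 222]), (0.72, [0.5028, -0.2168, 0.0021], [327, 217])]
w crank_grip [(0.88, [0.4364, -0.2383, 0.0533], [328, 310])]
w crank_mat [(0.89, [0.4646, -0.2251, -0.0034], [323, 255])]
w dish_rim [(0.68, [0.502, -0.2169, -0.0001], [326, 218]), (0.53, [0.5026, -0.2136, 0.0196], [323, 221])]
w cover_knob []
side crank_hub [(0.85, [0.5845, -0.5427, 0.0163], [339, 194]), (0.73, [0.3345, -0.1003, 0.0145], [384, 266]), (0.72, [0.5034, -0.2104, 0.0216], [331, 236])]
side crank_grip [(0.76, [0.5822, -0.6143, 0.0483], [347, 179]), (0.72, [0.3191, -0.0325, 0.0519], [385, 266]), (0.65, [0.4326, -0.2329, 0.0541], [360, 225])]
side dish_rim [(0.62, [0.7176, -0.0378, 0.0732], [227, 231]), (0.4, [0.4994, -0.2117, 0.0038], [333, 242])]
side cover_knob [(0.77, [0.723, -0.0419, 0.0926], [226, 222])]
side cover_seat [(0.83, [0.7146, -0.0372, 0.073], [228, 231])]
side bottle_mid [(0.56, [0.6875, 0.2756, 0.0585], [167, 299])]
side beaker_mid [(0.89, [0.6981, -0.277, 0.0378], [273, 212])]
top crank_hub [(0.56, [0.586, -0.5462, 0.0178], [449, 209]), (0.41, [0.5021, -0.2156, 0.0197], [349, 237]), (0.24, [0.5028, -0.2161, 0.007], [349, 237])]
top crank_grip [(0.82, [0.5906, -0.6169, 0.05], [474, 206]), (0.47, [0.4374, -0.2387, 0.058], [358, 256])]
top dish_rim [(0.55, [0.7139, -0.0357, 0.0736], [292, 170])]
top cover_knob [(0.9, [0.3041, 0.2017, 0.026], [221, 300]), (0.85, [0.7212, -0.0389, 0.0991], [293, 166])]
top cover_seat [(0.69, [0.723, -0.0415, 0.0756], [294, 167]), (0.59, [0.3035, 0.2015, 0.0107], [222, 300])]
top bottle_mid [(0.64, [0.6935, 0.2703, 0.0539], [197, 180])]
top beaker_mid [(0.82, [0.6956, -0.282, 0.0411], [368, 177])]
```

```bash
python3 -c "
from rig import arm; arm.close_job()"
```

```text
the job is handed in; nothing more can be done
```

I put the cover on the dish, wound the carriage in to its stop with the crank, and laid the crank back on its blue mat. I handed the job in at about 40 s of the 72 s allowed. The hand-in reports no verdict.

**Last checks**
- **Cover:** it is on the dish, with the knob found at about (0.722, -0.041, 0.096) and the rim at about (0.717, -0.038, 0.073). The gap of about 5 mm is close to the finder's 4 mm error. After I placed it, before winding, an outline fit put it about 2 mm off centre and at rim height. I did not measure the level again at the end.
- **Carriage:** it is at its stop. Winding force rose to about 12 N with almost no further motion. The shaft then stood square to the table, as two full turns from zero would leave it, and the dish is where 80 mm of travel should put it.
- **Crank:** it lies on the mat with the hub at about (0.502, -0.214, 0.019) and the grip at about (0.436, -0.237), both well inside the outline.
- **Bystanders:** the bottle and beaker were found in their original places, and the gripper is clear of everything.

**What went wrong or disagreed**
- On the first try at placing it, the cover tipped about 23° in the jaws, probably from brushing the bridge. I levelled it against the dish rim under light grip before releasing.
- My first close measurement of the shaft was about 3 mm off because the arm was still settling. I corrected it before fitting the crank.
- I had used all 12 picture views before the end, so the final checks are numbers from the finder only.

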